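Pull a swung plate into line with the tapered pin

TASK

On the drilling jig the upper plate hangs on one bolt and has swung out of line, so its hole no longer sits over the bore in the block. Take the tapered pin from the plywood stand and drive it straight down through both holes until its collar is fully home on the plate, so that its taper pulls the plate into line, then let go of it. Do not push the plate with the gripper, and leave the plain straight pin in the stand.

Things in the scene. Friction and masses are not known exactly. Their poses are not given: they have to be found in the camera images.
- taper_pin: Tapered steel pin, 113 mm, 0.22 kg, hung upright by its collar in one of two 34 mm holes (130 mm apart) of a plywood stand, top 70 mm above bench. Origin: centre of lower tip, z up. Cone 6 mm wide at z=0 to 30 mm at z=38 mm; straight to z=52; collar 44 mm wide, z=52-58; slim round grip with dark rings, 24 mm wide, z=58-113. Any grasp yaw.
- plain_pin: The wrong pin: straight, blunt, steel, 30 mm in diameter without taper, 88 mm long, with a 44 mm collar and a short wide round head (40 mm diameter, 30 mm high). Origin at the centre of its lower end, z up. It hangs in the other hole of the stand; which hole is which varies.
- swing_plate: Steel plate 165x64x8 mm on the jig block, top 58.5 mm above bench. Turns about a dark bolt (18 mm wide, 8.5 mm high) with stiff friction (about 2 N at the hole), no spring. Origin: bolt axis, plate underside; x along the plate to its hole, centred 120 mm from the origin; z up. Hole 34 mm wide, right through, at the start 8-11 mm beside the bore below.
- base_hole (a point): Centre of the mouth of the bore in the fixed aluminium jig block (200x90x50 mm), 50 mm above bench, under the plate. Bore vertical, 36 mm wide, 50 mm deep (to the bench). x along the block away from the bolt, z up. Pin home: its tip 43.5 mm below this point. Midway between bore and plate hole centres the pin's tip has about 8 mm to spare each way.
Things that resemble listed ones, but are neither listed nor needed, are in the scene too. What is shaped like the taper_pin but green is not meant.

How it is judged:
By the outcome, as a careful person would: the job done as asked, in the order asked, and still so for the second after the job is handed in, with the robot touching nothing.
It also fails if it takes over 45 s, if anything falls off the work surface, if the arm or the gripper's body presses on something with over 40 N, if the wrist force passes 120 N, or if a joint passes its speed limit or range.

ROBOT

A 6-joint arm with a two-finger parallel gripper is mounted at the origin on a cart in front of the work surface, level with it; the furniture and walls round the work are solid. World frame = base frame: x ahead of the robot, y to its left, z up, the work surface at z = 0. Lengths are in m, angles in rad, forces in N, time in s.
With the tool pointing down it reaches from about 0.35 to 0.975 m from the base axis. Payload 4.9 kg.
Tool frame: the origin (TCP) lies at the very end of the fingers, on their centre line; the grasp point (between the pads) lies 19 mm behind it (manip.hold_point_z is the distance from the TCP to the grasp point, in m); z points along the fingers, y is the direction in which the jaws open and shut (so a half turn about z gives the same grasp; the last joint's range is limited). The gripper opens to 85 mm and grips with 20 to 120 N. Pads are 22 mm wide; open, the fingers measure 114 mm over their backs; the gripper's body (76 mm by 85 mm) begins 54 mm behind the grasp point. The pads swing forward as they close: fully open they stand 13 mm farther back than shut.
Start: joints at [1.17, 0.053, 1.613, -0, 1.476, -0.119], TCP at [0.174, 0.6, 0.231] pointing down, gripper open.
Joint ranges: [-3.01, 3.01], [-1.01, 2.22], [0.06, 2.58], [-1.02, 4.17], [0.09, 2.62], [-3.14, 3.14]. Speed limits (rad/s): [2.57, 2.57, 3.14, 3.14, 3.14, 3.14].

INTERFACE

Orientations are given as a unit quaternion [w, x, y, z].
In Python, from plant import manip gives the robot as it stands. The module is installed in compiled form; this text tells all that it offers.
- The arm moves only by the shell command python3 -m creep 'ROWS'. ROWS is JSON, a list of rows, each a list of 7 numbers: the turn, a rotation vector about the tool's x, y, z in degrees, then the shift along the tool's x, y, z in m, then the opening, from 0 (shut) to 1 (fully open). In form: [[ax, ay, az, tx, ty, tz, jaw], ...]. A call has 1 to 20 rows; each row shifts and turns the commanded pose from where the row before left it, along the tool's axes as they then stand; what a row does not reach is not made up. A row lasts 1/12 s, in which the tool goes at most 41.7 mm and 7.16 degrees, less where a joint would pass 70% of its speed; a pose out of reach is approached as far as the arm can. A call is refused whole if a number of a shift passes 0.0417 or a number of a turn 7.16, either way. A call with a gripper value outside its range is refused whole. The fingers move at their own pace and stop on an object; the grip force is fixed at half the most. Time passes only in rows, so rows that do not move let the fingers close. It gives the time, the measured TCP pose, the force and the opening at its end, in the units of the state.
- manip.state(): the state, without advancing time (a new reading comes with each control period).
- manip.grab_frame(name): name is "scene" or "top" or "wrist"; returns the picture (384x512x3 uint8, blue, green, red); there is no depth.
- manip.get_calibration(name): a dict with "fx", "fy", "cx", "cy" (pixels), "xyz" and "attitude" of the camera in the world. Camera axes: x right, y down, z forward; pixel columns grow to the right and rows downward; lengths in m; the calibration is good to about 2 mm. A picture is of the moment at which its call begins: read the wrist's pose just before it. get_calibration takes no time and is no camera call; for the wrist camera it gives the pose at the moment of the call.
- manip.job_done(): hands the job in, once; it reports no verdict.
Trained networks look in the newest picture that a camera, given by its name, has taken for a name from the list of things; names that differ only in an ending like _2 or _b are one class to them, and where a whole thing is asked for, a point or a joint stands for the part that bears it (a point fixed in the world has none). Each returns a list of dicts, best first, with "confidence" (0 to 1); they miss things now and then, are a little off and sometimes report something else, mostly with a low value. They report only what shows in the picture. A call takes as long as a camera call. They do not tell look-alikes from the thing itself.
- manip.cut_out(target, camera): "pixels" (384x512 bool, what is visible of it) and "rect" ([left, top, right, bottom] in pixels, round what is visible of it).
The state is a dict: "time": time; "joint_pos": joint angles; "joint_vel": joint speeds; "joint_efforts": joint torques, N m; "tool_pos": TCP position; "tool_rot": TCP orientation; "contact_force": force on the tool from outside, world axes, zero at the start; "ft_torque": the same for the moment, N m; "gripper_width": opening from 0.0 (shut) to 1.0 (fully open).
Only numpy, scipy, OpenCV 4.12 (cv2) and the standard library are available. Lean on these libraries where they do the work, as an engineer would, in place of code of your own. Each camera call takes 0.05 s, during which the arm holds its last target.

## Working session

There is one attempt and no reset: what is moved stays moved. The work goes in short steps, Python scripts to look and compute and a shell command to move; the robot and the scene stay as the last step left them, time stands still between calls to the robot, and variables do not carry over. Pictures are saved under pics/ and viewed, and the job is handed in when it is done.

```bash
mkdir -p pics
python3 - <<'E'
from plant import manip
import cv2,json
print(manip.state())
for n in("scene","top","wrist"):
    print(n,manip.get_calibration(n))
    cv2.imwrite(f"pics/{n}0.png",manip.grab_frame(n))
    for t in("taper_pin","plain_pin","swing_plate"):
        print(t,[(round(d["confidence"],2),d["rect"]) for d in manip.cut_out(t,n)])
print(manip.state()["time"])
E
```

```text
{'time': 0.0, 'joint_pos': array([ 1.17000531e+00,  5.33699889e-02,  1.61427277e+00, -9.52706322e-06,
        1.47599511e+00, -1.19041201e-01]), 'joint_vel': array([ 3.14826937e-04, -2.20066442e-04, -9.27112495e-04,  7.04368118e-06,
       -7.80325886e-04,  8.72083297e-04]), 'joint_efforts': array([ 8.08395816e-05, -3.93686843e+01, -3.70175350e+01, -1.16776023e-04,
        7.01686396e-03,  1.46847253e-05]), 'tool_pos': array([0.1735591 , 0.5997803 , 0.23006756]), 'tool_rot': array([-2.58227640e-04,  1.40408882e-01,  9.90093076e-01, -9.89480029e-04]), 'contact_force': array([-0.20470124,  0.84333531,  0.53152911]), 'ft_torque': array([0.00680122, 0.02355929, 0.0029222 ]), 'gripper_width': 0.9988678619826108}
scene {'fx': 412.84096506336937, 'fy': 412.84096506336937, 'cx': 257.9763748411985, 'cy': 191.74817065173647, 'xyz': array([-0.10099865,  0.66894134,  0.47936199]), 'attitude': array([ 0.23095193, -0.37593069,  0.77360332, -0.45483539])}
taper_pin [(0.61, [162.3, 191.9, 179.1, 208.6])]
plain_pin [(0.72, [219.6, 186.2, 244.2, 212.7])]
swing_plate [(0.69, [284.0, 148.2, 351.8, 182.8])]
top {'fx': 419.83117119960303, 'fy': 419.83117119960303, 'cx': 257.93799390928393, 'cy': 198.2811538229737, 'xyz': array([0.3637244 , 0.21872482, 0.90153961]), 'attitude': array([ 0.06455078, -0.69718911,  0.71154309, -0.05888093])}
taper_pin [(0.76, [205.9, 139.5, 228.9, 165.5]), (0.61, [169.6, 171.6, 204.5, 219.8])]
plain_pin [(0.84, [207.6, 203.9, 233.4, 228.2])]
swing_plate [(0.96, [339.2, 141.3, 387.4, 225.4])]
wrist {'fx': 330.633265195323, 'fy': 330.633265195323, 'cx': 259.20747566692233, 'cy': 192.85797140782648, 'xyz': array([0.10797562, 0.617981  , 0.37378981]), 'attitude': array([0.10610908, 0.7923011 , 0.59542503, 0.08042926])}
taper_pin []
plain_pin []
swing_plate []
0.6
```

View pics/scene0.png

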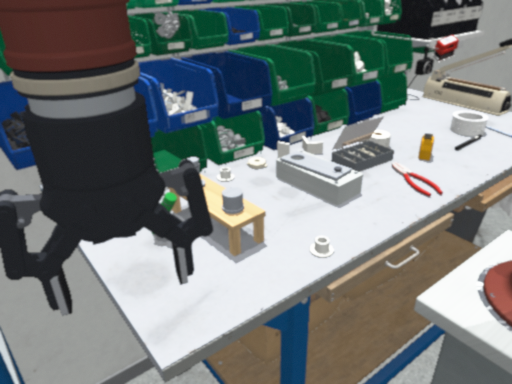

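View pics/top0.png

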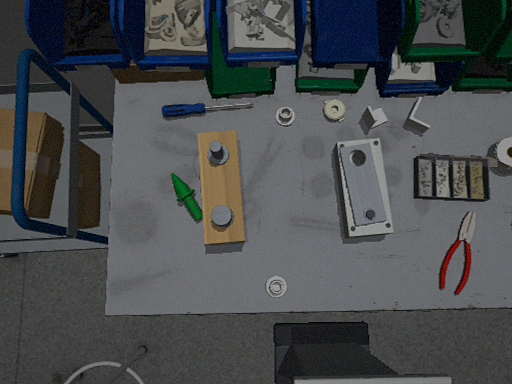

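View pics/wrist0.png

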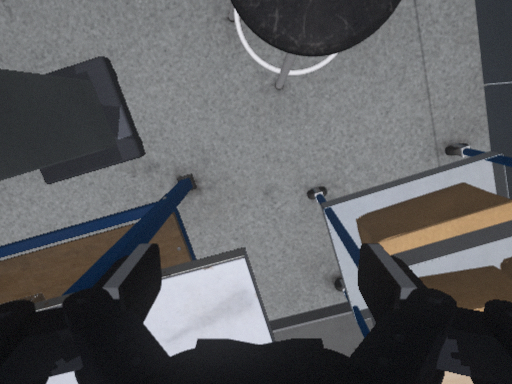

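The top view shows the taper pin in the stand at about (217,152), with its slim grip. The plain pin is at (221,216). The green decoy lies on the bench at (186,197), and the jig is at (363,187) with the plate hole at about (358,157) and the bolt at about (370,213). Next I'll enlarge the view and measure.

```bash
cat > h.py <<'E'
import numpy as np,cv2
from plant import manip
from scipy.spatial.transform import Rotation as R
def cam(n):
    c=manip.get_calibration(n); q=c["attitude"]
    return c,R.from_quat([q[1],q[2],q[3],q[0]]).as_matrix()
def p2w(n,u,v,z,cc=None):
    c,M=cc or cam(n)
    d=M@np.array([(u-c["cx"])/c["fx"],(v-c["cy"])/c["fy"],1.])
    return c["xyz"]+d*(z-c["xyz"][2])/d[2]
def w2p(n,p,cc=None):
    c,M=cc or cam(n)
    k=M.T@(np.asarray(p)-c["xyz"])
    return np.array([c["cx"]+c["fx"]*k[0]/k[2],c["cy"]+c["fy"]*k[1]/k[2]])
E
python3 - <<'E'
from h import *
im=cv2.imread("pics/top0.png")
a=cv2.resize(im[125:235,190:250],None,fx=5,fy=5,interpolation=cv2.INTER_CUBIC)
b=cv2.resize(im[130:240,328:398],None,fx=5,fy=5,interpolation=cv2.INTER_CUBIC)
cv2.imwrite("pics/z0.png",np.hstack([a,b]))
for n,u,v,z in [("pin top",215,146,.131),("collar",219,157,.076),("plain",221,215,.106),("hole",358,157,.0585),("bolt",370,213,.067)]:
    print(n,p2w("top",u,v,z))
E
```

```text
pin top [0.60284633 0.3035085  0.131     ]
collar [0.59649558 0.30145758 0.076     ]
plain [0.47330295 0.29501181 0.106     ]
hole [0.59502072 0.01523857 0.0585    ]
bolt [4.76489965e-01 3.86118985e-04 6.70000000e-02]
```

View pics/z0.png

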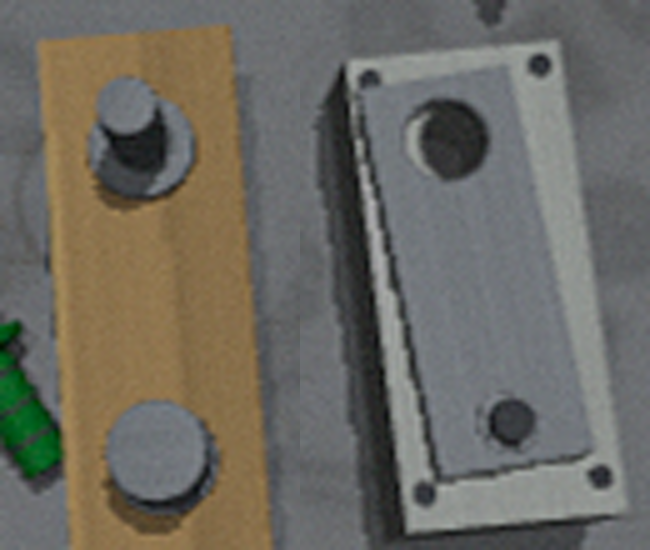

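```bash
python3 -m creep '[[0,0,0,-0.02,-0.006,0,1],[0,0,0,-0.038,-0.0128,0,1],[0,0,0,-0.038,-0.0128,0,1],[0,0,0,-0.038,-0.0128,0,1],[0,0,0,-0.038,-0.0128,0,1],[0,0,0,-0.038,-0.0128,0,1],[0,0,0,-0.038,-0.0128,0,1],[0,0,0,-0.038,-0.0128,0,1],[0,0,0,-0.038,-0.0128,0,1],[0,0,0,-0.038,-0.0128,0,1],[0,0,0,-0.038,-0.0128,0,1],[0,0,0,-0.038,-0.0128,0,1],[0,0,0,-0.02,-0.007,0,1],[0,0,0,0,0,0,1],[0,0,0,0,0,0,1]]'
python3 - <<'E'
from h import *
s=manip.state();print(s["time"],s["tool_pos"],s["tool_rot"],s["joint_pos"])
cc=cam("wrist");print(cc)
im=manip.grab_frame("wrist");cv2.imwrite("pics/w1.png",im)
for t in("taper_pin",):
    print(t,[(round(d["confidence"],2),d["rect"]) for d in manip.cut_out(t,"wrist")])
im=manip.grab_frame("top");cv2.imwrite("pics/t1.png",im)
E
```

```text
time: 1.85
tool_pos: [0.5716, 0.3244, 0.231]
tool_rot: [-0.0, 0.142, 0.99, 0.0]
contact_force: [-0.6, -0.3, 0.4]
gripper_width: 1.001
1.85 [0.57162447 0.32441166 0.23104029] [-3.79598418e-04  1.41521678e-01  9.89935083e-01  4.64585287e-05] [ 4.02863476e-01  1.28038021e-01  1.53315880e+00  4.74867613e-04
  1.48099695e+00 -8.83978767e-01]
({'fx': 330.633265195323, 'fy': 330.633265195323, 'cx': 259.20747566692233, 'cy': 192.85797140782648, 'xyz': array([0.50596722, 0.34222198, 0.37374723]), 'attitude': array([0.10583019, 0.79300069, 0.5945741 , 0.08019673])}, array([[ 0.28010024,  0.92602087,  0.2530399 ],
       [ 0.95996982, -0.27056322, -0.07248103],
       [ 0.00134434,  0.26321262, -0.96473691]]))
taper_pin [(0.97, [228.0, 190.5, 270.3, 252.8]), (0.8, [251.4, 67.9, 341.3, 152.3])]
```

View pics/w1.png

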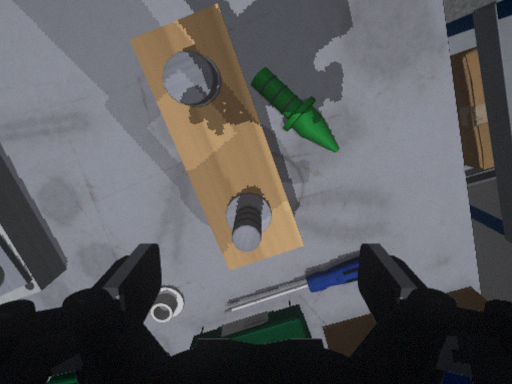

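The wrist view shows the taper pin upright in the stand: grip top at about (247,237), collar at about (248,214). The green decoy lies at (300,115) and is separate.

Run:
```python
from h import *
im=cv2.imread("pics/w1.png")
cv2.imwrite("pics/z1.png",cv2.resize(im[170:280,200:310],None,fx=5,fy=5,interpolation=cv2.INTER_CUBIC))
cc=cam("wrist")
for u,v,z in[(247,238,.131),(248,214,.076)]: print(p2w("wrist",u,v,z,cc))
for u,v,z in[(215.6,146,.131),(218.6,154.4,.076)]: print(p2w("top",u,v,z))
```

```text
[0.60103616 0.30613417 0.131     ]
[0.5996625  0.30557845 0.076     ]
[0.60282052 0.30236295 0.131     ]
[0.60198582 0.30225416 0.076     ]
```

View pics/z1.png

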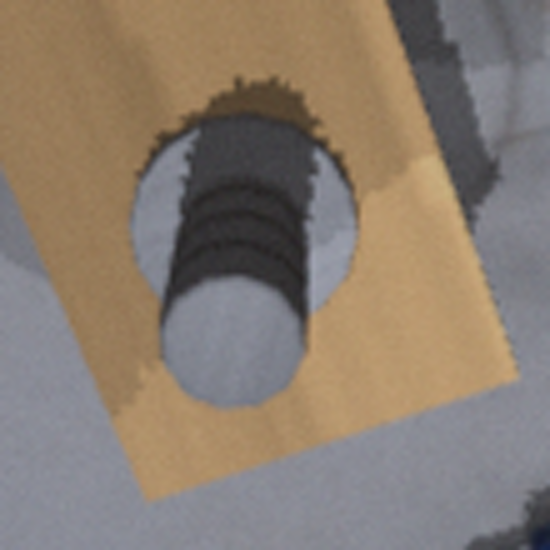

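```bash
python3 -m creep '[[0,0,0,-0.0341,-0.0108,0,1],[0,0,0,0,0,0.03,1],[0,0,0,0,0,0.038,1],[0,0,0,0,0,0.035,1],[0,0,0,0,0,0.025,1],[0,0,0,0,0,0.015,1],[0,0,0,0,0,0,1],[0,0,0,0,0,0,1]]'
python3 - <<'E'
from h import *
s=manip.state();print(s["time"],s["tool_pos"],s["tool_rot"])
for n in("wrist","scene"):
    cv2.imwrite(f"pics/{n}2.png",manip.grab_frame(n))
E
```

```text
time: 2.67
tool_pos: [0.6001, 0.3061, 0.0884]
tool_rot: [-0.0, 0.14, 0.99, -0.0]
contact_force: [0.1, -0.2, 1.2]
gripper_width: 1.0
2.6667 [0.60007527 0.30614885 0.08841427] [-2.59876441e-04  1.39806213e-01  9.90178844e-01 -1.14495762e-04]
```

View pics/wrist2.png

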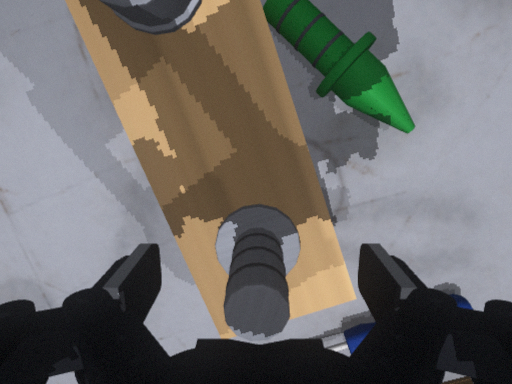

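View pics/scene2.png

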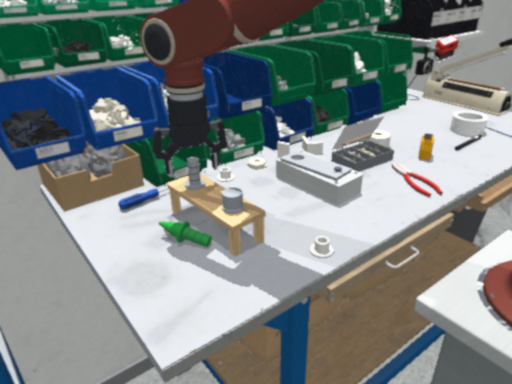

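The wrist view shows the pin centred between the pads, grip at about (257,310), and the fingers clear of the stand. Closing the gripper.

```bash
python3 -m creep '[[0,0,0,0,0,0,0],[0,0,0,0,0,0,0],[0,0,0,0,0,0,0],[0,0,0,0,0,0,0],[0,0,0,0,0,0,0],[0,0,0,0,0,0,0],[0,0,0,0,0,0,0],[0,0,0,0,0,0,0]]'
python3 - <<'E'
from h import *
print(manip.state()["gripper_width"])
cc=cam("wrist")
cv2.imwrite("pics/w3.png",manip.grab_frame("wrist"))
for u,v,z in[(257,313,.131),(258,245,.076)]: print(p2w("wrist",u,v,z,cc))
E
```

```text
time: 3.43
tool_pos: [0.601, 0.3053, 0.0889]
tool_rot: [0.0, 0.14, 0.99, -0.0]
contact_force: [-1.9, -1.8, 3.2]
gripper_width: 0.262
0.2622375464198854
[0.60328596 0.30258817 0.131     ]
[0.60242054 0.30308315 0.076     ]
```

View pics/w3.png

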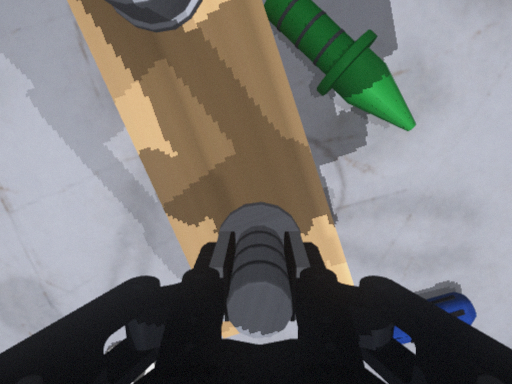

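```bash
python3 -m creep '[[0,0,0,0,0,-0.015,0],[0,0,0,0,0,-0.03,0],[0,0,0,0,0,-0.035,0],[0,0,0,0,0,-0.03,0],[0,0,0,0,0,0,0],[0,0,0,-0.0085,-0.018,0,0],[0,0,0,-0.0171,-0.0358,0,0],[0,0,0,-0.0171,-0.0358,0,0],[0,0,0,-0.0171,-0.0358,0,0],[0,0,0,-0.0171,-0.0358,0,0],[0,0,0,-0.0171,-0.0358,0,0],[0,0,0,-0.0085,-0.018,0,0],[0,0,0,0,0,0,0],[0,0,0,0,0,0,0]]'
python3 - <<'E'
from h import *
s=manip.state();print(s["time"],s["tool_pos"],s["tool_rot"])
for n in("wrist","scene","top"):
    cv2.imwrite(f"pics/{n}4.png",manip.grab_frame(n))
E
```

```text
time: 4.65
tool_pos: [0.6389, 0.0694, 0.1973]
tool_rot: [-0.001, 0.142, 0.99, 0.0]
contact_force: [-0.7, 0.2, -1.7]
gripper_width: 0.264
4.65 [0.63891564 0.06935546 0.19726333] [-9.31955291e-04  1.41595417e-01  9.89924145e-01  2.36143593e-04]
```

View pics/wrist4.png

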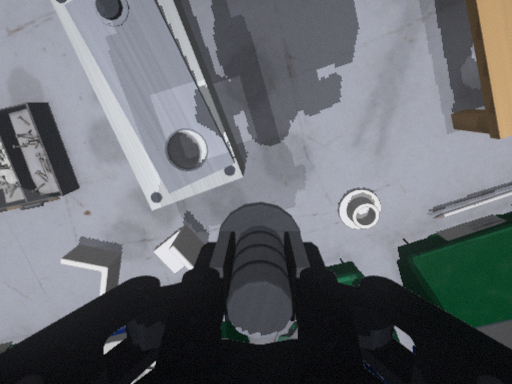

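View pics/scene4.png

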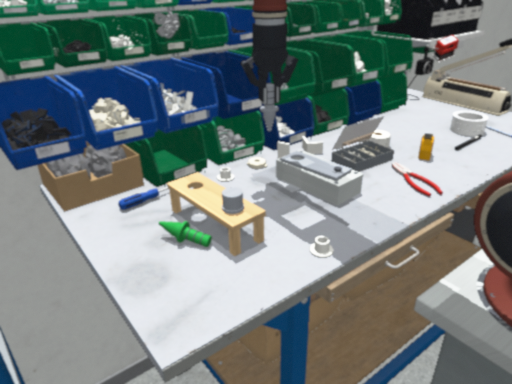

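View pics/top4.png

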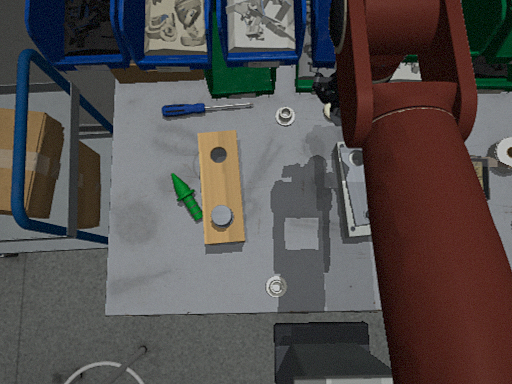

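The pin is held and has left the stand. In the wrist view the plate hole is at about (187,150), the bolt at about (110,10), and the block's near screws at (156,198) and (230,171).

```bash
python3 - <<'E'
from h import *
im=cv2.imread("pics/wrist4.png")
cv2.imwrite("pics/z4.png",cv2.resize(im[0:215,50:250],None,fx=3.5,fy=3.5,interpolation=cv2.INTER_CUBIC)[:,:])
a=cv2.resize(im[115:185,145:250],None,fx=7,fy=7,interpolation=cv2.INTER_CUBIC)
cv2.imwrite("pics/z4b.png",cv2.convertScaleAbs(a,alpha=1.5,beta=20))
E
python3 -c "
import cv2;a=cv2.imread('pics/z4.png');cv2.imwrite('pics/z4.png',cv2.resize(a,None,fx=.8,fy=.8))"
```

```text
(no output)
```

View pics/z4.png

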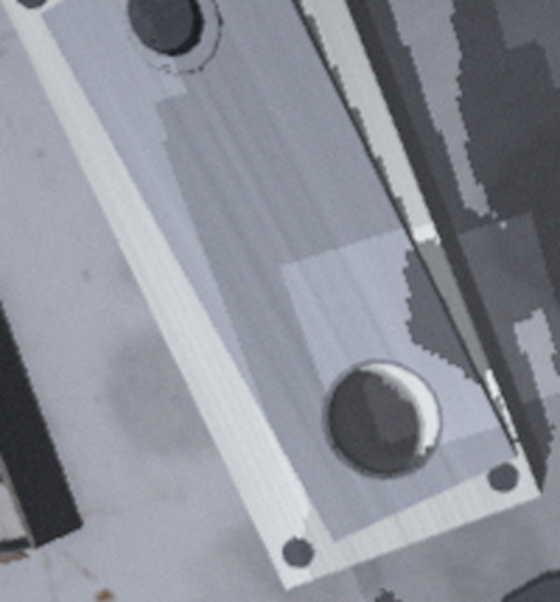

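View pics/z4b.png

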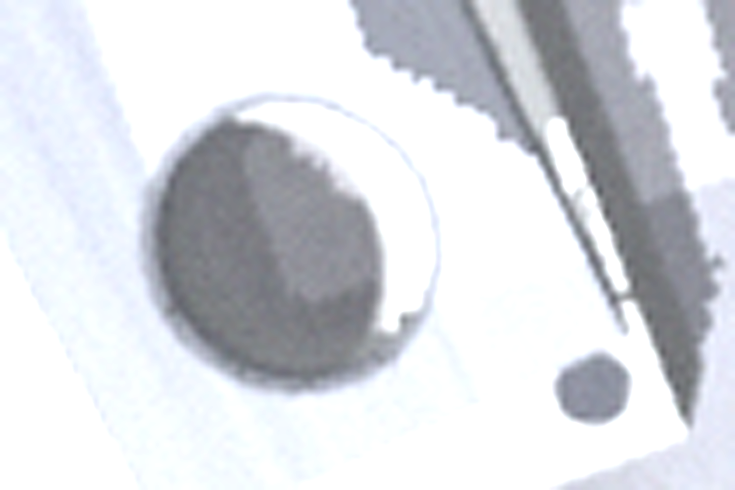

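Run:
```python
from h import *
cw=cam("wrist"); ct=cam("top")
W=lambda u,v,z:p2w("wrist",u,v,z,cw)[:2]
T=lambda u,v,z:p2w("top",u,v,z,ct)[:2]
def rep(name,P):
    n=np.linalg.norm
    s=P["s"]
    print(name,{k:np.round(v,4) for k,v in P.items() if k!="s"})
    print("  hole-bolt",n(P["hole"]-P["bolt"]))
    return P
zz=lambda a,b:(50+a/2.8,b/2.8)
w=dict(hole=W(186.9,149.3,.0585),bolt=W(*zz(166,18),.067),s1=W(*zz(298,552),.05),s2=W(*zz(503,476),.05),c1=W(*zz(288,588),.05),c2=W(*zz(540,490),.05),eL=W(*zz(10,15),.05),s=0)
rep("wrist",w)
tz=lambda a,b:(328+(a-300)/5,130+b/5)
t=dict(hole=T(*tz(446,139),.0585),bolt=T(*tz(512,420),.067),s1=T(*tz(540,65),.05),s2=T(*tz(371,78),.05),s3=T(*tz(424,494),.05),s4=T(*tz(600,476),.05),s=0)
rep("top",t)
u=(t["s1"]+t["s2"]-t["s3"]-t["s4"]);L=np.linalg.norm(u)/2;u/=np.linalg.norm(u);n=np.array([-u[1],u[0]])
c=(t["s1"]+t["s2"]+t["s3"]+t["s4"])/4
print("L",L,"u",u,"W",np.linalg.norm(t["s1"]-t["s2"]),np.linalg.norm(t["s4"]-t["s3"]))
for k in("bolt","hole"): print(k,(t[k]-c)@u,(t[k]-c)@n)
print("top bore from bolt",t["bolt"]+.12*u,"from centre",c+.06*u)
uw=(w["c1"]-w["eL"]);uw/=np.linalg.norm(uw)
e=w["s2"]-w["s1"];e/=np.linalg.norm(e);e2=w["c2"]-w["c1"];e2/=np.linalg.norm(e2)
print("wrist u",uw,[e[1],-e[0]],[e2[1],-e2[0]])
print("wrist bore from bolt",w["bolt"]+.12*u,"from end",(w["c1"]+w["c2"])/2-.04*u, "from screws",(w["s1"]+w["s2"])/2-((t["s1"]+t["s2"])/2-c-.06*u)@u*u)
```

```text
wrist {'hole': array([0.5931, 0.0196]), 'bolt': array([0.4762, 0.0016]), 's1': array([ 0.6273, -0.0237]), 's2': array([0.6217, 0.0481]), 'c1': array([ 0.6379, -0.0313]), 'c2': array([0.6294, 0.0581]), 'eL': array([ 0.4573, -0.0457])}
  hole-bolt 0.11825583307606968
top {'hole': array([0.5933, 0.017 ]), 'bolt': array([ 4.745e-01, -3.000e-04]), 's1': array([ 0.6269, -0.0264]), 's2': array([0.6228, 0.0448]), 's3': array([0.4472, 0.0329]), 's4': array([ 0.4531, -0.0389])}
  hole-bolt 0.12013951776392108
L 0.17516360002787154 u [0.99757445 0.06960766] W 0.07133903303404983 0.07197421432265796
bolt -0.06311929876327516 0.0010173708431706894
hole 0.05668598927364836 0.009972631137394479
top bore from bolt [0.59416605 0.00807402] from centre [0.5973486  0.00727625]
wrist u [0.99681933 0.0796946 ] [np.float64(0.9970315677996361), np.float64(0.07699384917640885)] [np.float64(0.9954306289923702), np.float64(0.09548750108707393)]
wrist bore from bolt [0.59590519 0.00995374] from end [0.59375704 0.01063394] from screws [0.59699019 0.01026178]
```

Run:
```python
from h import *
Ts=[];P=[]
for i in range(6):
    s=manip.state();c,M=cam("wrist")
    q=s["tool_rot"];Rt=R.from_quat([q[1],q[2],q[3],q[0]]).as_matrix()
    Ts.append((Rt.T@(c["xyz"]-s["tool_pos"]),R.from_matrix(Rt.T@M).as_rotvec()))
    P.append(np.r_[s["tool_pos"],R.from_matrix(Rt@np.diag([1.,-1,-1])).as_rotvec(degrees=True),c["xyz"]])
    im=manip.grab_frame("wrist")
print(np.round([np.r_[a,b] for a,b in Ts],4));print(np.round(P,4))
cv2.imwrite("pics/w5.png",im)
cv2.imwrite("pics/z5.png",cv2.resize(im[190:350,190:330],None,fx=3.7,fy=3.7,interpolation=cv2.INTER_CUBIC))
cv2.imwrite("pics/z5b.png",cv2.resize(im[0:215,40:250],None,fx=2.8,fy=2.8,interpolation=cv2.INTER_CUBIC))
```

```text
[[ 6.8100e-02 -1.3000e-03 -1.4270e-01 -2.1080e-01 -2.0860e-01  1.5608e+00]
 [ 6.8100e-02 -1.3000e-03 -1.4260e-01 -2.1070e-01 -2.0860e-01  1.5607e+00]
 [ 6.8100e-02 -1.3000e-03 -1.4270e-01 -2.1080e-01 -2.0860e-01  1.5607e+00]
 [ 6.8100e-02 -1.3000e-03 -1.4270e-01 -2.1080e-01 -2.0860e-01  1.5607e+00]
 [ 6.8100e-02 -1.3000e-03 -1.4270e-01 -2.1070e-01 -2.0860e-01  1.5607e+00]
 [ 6.8100e-02 -1.3000e-03 -1.4260e-01 -2.1070e-01 -2.0860e-01  1.5607e+00]]
[[ 6.389000e-01  7.150000e-02  1.977000e-01  8.930000e-02 -2.560000e-02
   1.639305e+02  5.732000e-01  8.910000e-02  3.405000e-01]
 [ 6.390000e-01  7.170000e-02  1.979000e-01  6.000000e-02 -2.050000e-02
   1.639497e+02  5.732000e-01  8.920000e-02  3.406000e-01]
 [ 6.390000e-01  7.170000e-02  1.980000e-01  4.470000e-02 -1.450000e-02
   1.639590e+02  5.733000e-01  8.920000e-02  3.407000e-01]
 [ 6.391000e-01  7.160000e-02  1.981000e-01  2.910000e-02 -9.700000e-03
   1.639569e+02  5.733000e-01  8.920000e-02  3.408000e-01]
 [ 6.392000e-01  7.150000e-02  1.982000e-01  1.150000e-02 -7.800000e-03
   1.639443e+02  5.734000e-01  8.910000e-02  3.409000e-01]
 [ 6.393000e-01  7.130000e-02  1.983000e-01  2.200000e-03 -4.200000e-03
   1.639322e+02  5.734000e-01  8.890000e-02  3.409000e-01]]
```

View pics/z5.png

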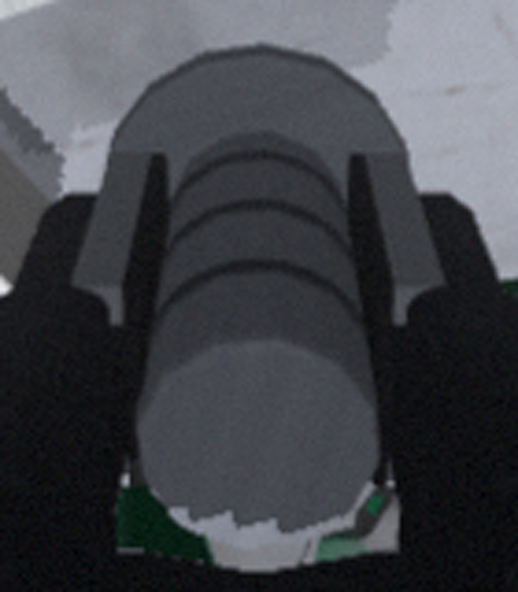

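View pics/z5b.png

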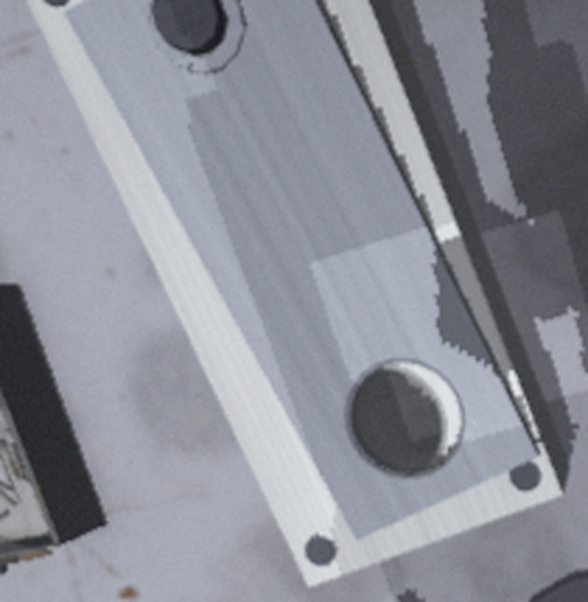

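```bash
cat >> h.py <<'E'
def toolcam():
    s=manip.state();c,M=cam("wrist")
    q=s["tool_rot"];Rt=R.from_quat([q[1],q[2],q[3],q[0]]).as_matrix()
    return s,Rt,dict(c,xyz=Rt.T@(c["xyz"]-s["tool_pos"])),Rt.T@M
E
python3 - <<'E'
from h import *
s,Rt,c,M=toolcam();cw=(c,M)
print(s["time"],s["tool_pos"])
TC=lambda u,v,z:p2w("wrist",u,v,z,cw)
print("griptop tool",TC(260.1,309,-.0425),"exp px",w2p("wrist",[0,0,-.0425],cw))
print("collar exp px",w2p("wrist",[0,0,.0125],cw), "edges",[w2p("wrist",p,cw) for p in([.022,0,.0125],[0,.022,.0125],[0,-.022,.0125])])
h=s["tool_pos"][2]
zz=lambda a,b:(40+a/2.8,b/2.8)
J=lambda a,b,z:TC(*zz(a,b),h-z)[:2]
w=dict(hole=J(405,417,.0585),bolt=J(188,18,.067),s1=J(321,549,.05),s2=J(526,475,.05),c1=J(310,586,.05),c2=J(561,492,.05))
for k,v in w.items(): print(k,np.round(v,4),np.round((Rt[:2,:2]@v)+s["tool_pos"][:2],4))
u=Rt[:2,:2].T@np.array([.9973,.0735]);
b=w["bolt"]+.12*u;print("bore tool",b,"world",Rt[:2,:2]@b+s["tool_pos"][:2], "hole-bolt",np.linalg.norm(w["hole"]-w["bolt"]))
E
```

```text
5.1 [0.63928756 0.07111119 0.19831212]
griptop tool [-0.00112314 -0.00084135 -0.0425    ] exp px [262.53026945 306.17322141]
collar exp px [261.33218012 241.68263605] edges [array([261.41510694, 200.08267519]), array([304.71327471, 241.66477697]), array([217.93579114, 241.70050142])]
hole [ 0.0298 -0.0646] [0.5928 0.0173]
bolt [ 0.1369 -0.114 ] [ 0.4761 -0.0005]
s1 [-0.0145 -0.0965] [ 0.6265 -0.0256]
s2 [ 0.01  -0.029] [0.6216 0.0461]
c1 [-0.0272 -0.1012] [ 0.6374 -0.0337]
c2 [ 0.0045 -0.0179] [0.63   0.0552]
bore tool [ 0.02440241 -0.07241588] world [0.59577624 0.00829159] hole-bolt 0.11804373294202482
```

```bash
python3 -m creep '[[0,0,0,0.006,-0.015,0,0],[0,0,0,0.010,-0.025,0,0],[0,0,0,0.008,-0.020,0.01,0],[0,0,0,0.003,-0.010,0.02,0],[0,0,0,0,0,0.02,0],[0,0,0,0,0,0.005,0],[0,0,0,0,0,0,0],[0,0,0,0,0,0,0],[0,0,0,0,0,0,0],[0,0,0,0,0,0,0],[0,0,0,0,0,0,0]]'
python3 - <<'E'
from h import *
for n in("wrist","scene"):
    im=manip.grab_frame(n);cv2.imwrite(f"pics/{n}6.png",im)
s=manip.state();print(s["time"],s["tool_pos"],s["tool_rot"],s["contact_force"])
cv2.imwrite("pics/z6.png",cv2.resize(im[60:210,220:370],None,fx=4,fy=4,interpolation=cv2.INTER_CUBIC))
c=cam("scene")
off=np.array([220,60])
for nm,p in dict(hole=[.593,.017,.0585],bore=[.5947,.008,.0585],bolt=[.475,-.0004,.067],tip=[.5947,.010,s["tool_pos"][2]-.0705]).items(): print(nm,(w2p("scene",p,c)-off)*4)
E
```

```text
time: 6.02
tool_pos: [0.5949, 0.0108, 0.1448]
tool_rot: [0.001, 0.14, 0.99, 0.0]
contact_force: [1.6, 0.1, -2.6]
gripper_width: 0.266
6.1167 [0.59454244 0.01074779 0.14421191] [7.00601579e-04 1.40289236e-01 9.90110317e-01 8.86269120e-06] [ 0.23599302 -0.78902968 -3.08029418]
hole [309.91993186 388.61871695]
bore [318.69145632 384.06429546]
bolt [470.86053658 431.1744505 ]
tip [317.13167381 362.48747543]
```

View pics/z6.png

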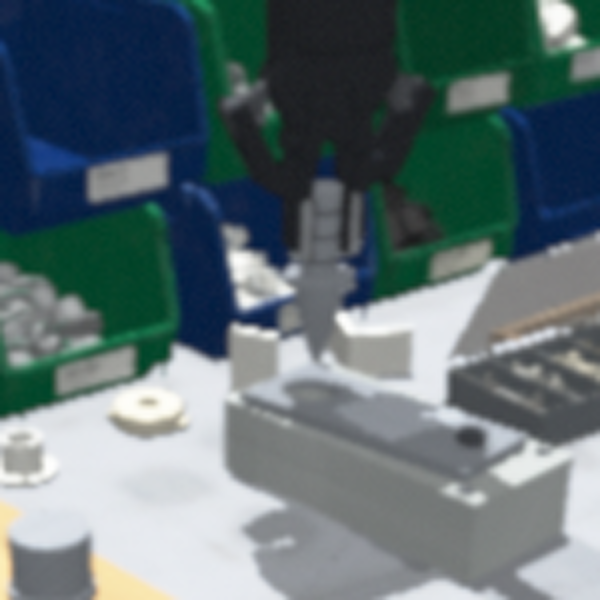

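View pics/wrist6.png

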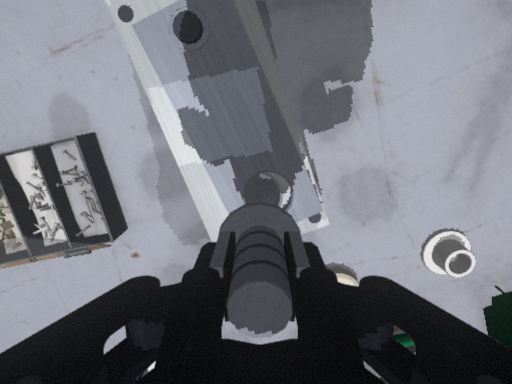

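Run:
```python
from h import *
im=cv2.imread("pics/wrist6.png")
cv2.imwrite("pics/z6b.png",cv2.resize(im[0:240,100:340],None,fx=2.5,fy=2.5,interpolation=cv2.INTER_CUBIC))
cv2.imwrite("pics/z6c.png",cv2.convertScaleAbs(cv2.resize(im[140:240,200:340],None,fx=5,fy=5,interpolation=cv2.INTER_CUBIC),alpha=1.5))
```

```text
(no output)
```

View pics/z6b.png

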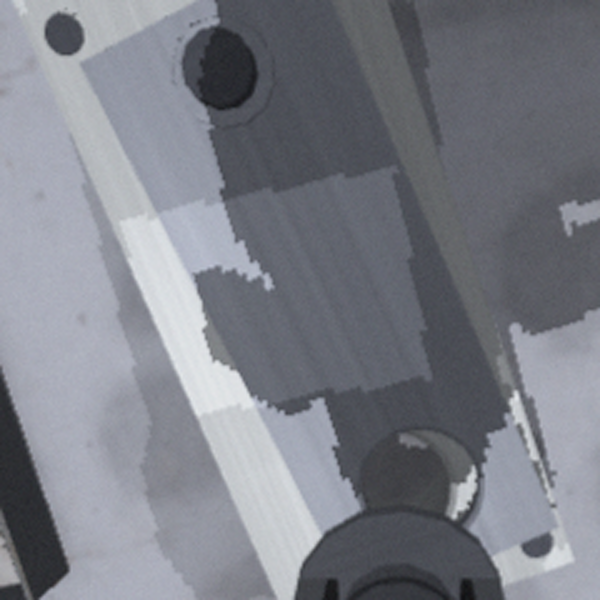

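View pics/z6c.png

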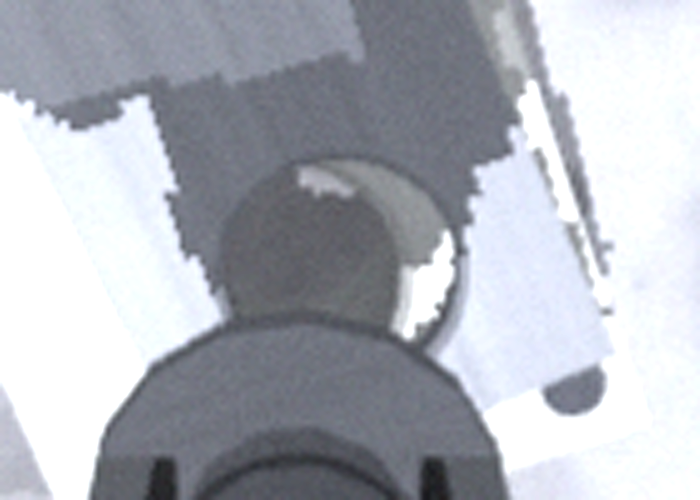

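Run:
```python
from h import *
s,Rt,c,M=toolcam();cw=(c,M);h=s["tool_pos"][2];print(s["tool_pos"])
TC=lambda u,v,z:p2w("wrist",u,v,h-z,cw)[:2]
hole=TC(267.6,195,.0585);bolt=TC(188.8,27.2,.067);br=TC(254.6,193,.05)
u=Rt[:2,:2].T@np.array([.9973,.0735])
print("hole",hole,"bolt",bolt,np.linalg.norm(hole-bolt),"bore from bolt",bolt+.12*u,"bore guess",br)
cx,M2=cam("scene")
for p,r,z in[(hole,.017,.0585),(bolt+.12*u,.018,.05)]:
    print([list(np.round((w2p("wrist",[p[0]+r*np.cos(a),p[1]+r*np.sin(a),h-z],cw)-[200,140])*5)) for a in np.arange(0,6.2,np.pi/4)])
print("pin",TC(259.2,0,.0)*0,"griptop px exp",w2p("wrist",[0,0,-.0425],cw))
```

```text
[0.59454244 0.01074779 0.14421191]
hole [0.00406572 0.00503126] bolt [ 0.11209305 -0.04368475] 0.11850380943257104 bore from bolt [-0.0004219 -0.0019655] bore guess [ 0.00322628 -0.00439914]
[[np.float64(339.0), np.float64(159.0)], [np.float64(423.0), np.float64(193.0)], [np.float64(456.0), np.float64(275.0)], [np.float64(420.0), np.float64(355.0)], [np.float64(337.0), np.float64(387.0)], [np.float64(255.0), np.float64(355.0)], [np.float64(219.0), np.float64(275.0)], [np.float64(254.0), np.float64(193.0)]]
[[np.float64(289.0), np.float64(170.0)], [np.float64(376.0), np.float64(205.0)], [np.float64(410.0), np.float64(289.0)], [np.float64(374.0), np.float64(369.0)], [np.float64(290.0), np.float64(402.0)], [np.float64(205.0), np.float64(370.0)], [np.float64(169.0), np.float64(289.0)], [np.float64(203.0), np.float64(205.0)]]
pin [ 0. -0.] griptop px exp [262.57634892 306.26311506]
```

The bore's edge shows inside the plate hole, and the bore centre is about 1–2 mm from the pin axis. I'll descend to put the tip in, make the small correction, and check the forces.

```bash
python3 -m creep '[[0,0,0,0,0,0.008,0],[0,0,0,0,0,0.008,0],[0,0,0,0,0,0.006,0],[0,0,0,0.001,-0.002,0.003,0],[0,0,0,0,0,0.003,0],[0,0,0,0,0,0.003,0],[0,0,0,0,0,0,0],[0,0,0,0,0,0,0],[0,0,0,0,0,0,0]]'
python3 - <<'E'
from h import *
for n in("wrist","scene"):
    im=manip.grab_frame(n);cv2.imwrite(f"pics/{n}7.png",im)
s=manip.state();print(s["time"],s["tool_pos"],s["tool_rot"],s["contact_force"],s["ft_torque"])
a=cv2.resize(im[120:200,260:370],None,fx=5,fy=5,interpolation=cv2.INTER_CUBIC)
cv2.imwrite("pics/z7.png",a)
E
```

```text
time: 6.87
tool_pos: [0.5924, 0.0092, 0.1123]
tool_rot: [-0.0, 0.14, 0.99, 0.0]
contact_force: [-0.3, 2.3, -2.9]
gripper_width: 0.266
6.9667 [0.59241819 0.00919657 0.11239709] [-6.47354986e-05  1.40379126e-01  9.90097810e-01  1.55254734e-04] [-0.94988461  2.08958042 -2.04743138] [0.39747132 0.12174289 0.00439963]
```

View pics/z7.png

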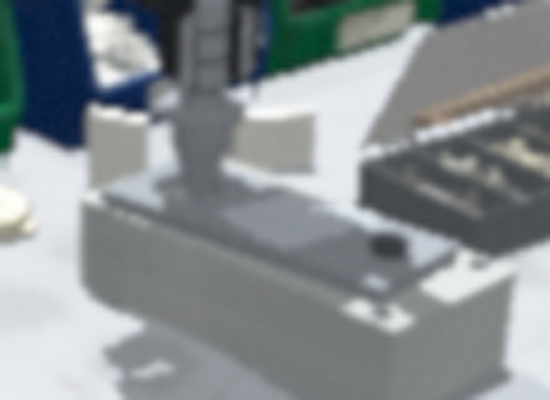

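View pics/wrist7.png

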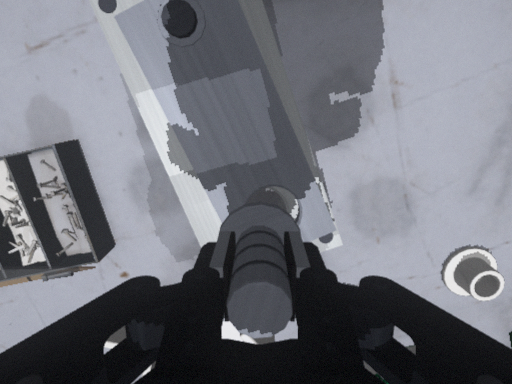

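The tip is inside both holes and contact with the plate is just starting (about 2 N sideways). Continuing straight down.

```bash
python3 -m creep '[[0,0,0,0,0,0.003,0],[0,0,0,0,0,0.003,0],[0,0,0,0,0,0.003,0],[0,0,0,0,0,0.003,0],[0,0,0,0,0,0.003,0],[0,0,0,0,0,0.003,0],[0,0,0,0,0,0,0],[0,0,0,0,0,0,0]]'
```

```text
time: 7.63
tool_pos: [0.5921, 0.009, 0.0935]
tool_rot: [-0.0, 0.14, 0.99, -0.0]
contact_force: [0.6, 2.3, -2.2]
gripper_width: 0.264
```

```bash
python3 -m creep '[[0,0,0,0,0,0.003,0],[0,0,0,0,0,0.003,0],[0,0,0,0,0,0.003,0],[0,0,0,0,0,0.003,0],[0,0,0,0,0,0.002,0],[0,0,0,0,0,0,0],[0,0,0,0,0,0,0]]'
python3 - <<'E'
from h import *
for n in("wrist","scene"):
    im=manip.grab_frame(n);cv2.imwrite(f"pics/{n}8.png",im)
s=manip.state();print(s["time"],s["tool_pos"],s["contact_force"],s["ft_torque"])
cv2.imwrite("pics/z8.png",cv2.resize(im[120:200,260:370],None,fx=5,fy=5,interpolation=cv2.INTER_CUBIC))
E
```

```text
time: 8.22
tool_pos: [0.592, 0.009, 0.0796]
tool_rot: [-0.001, 0.14, 0.99, -0.0]
contact_force: [-0.1, 1.0, -3.4]
gripper_width: 0.264
8.3167 [0.59203167 0.00897307 0.07980615] [ 0.31356529  0.57952444 -2.99351836] [ 0.33008073  0.03556764 -0.02912987]
```

View pics/z8.png

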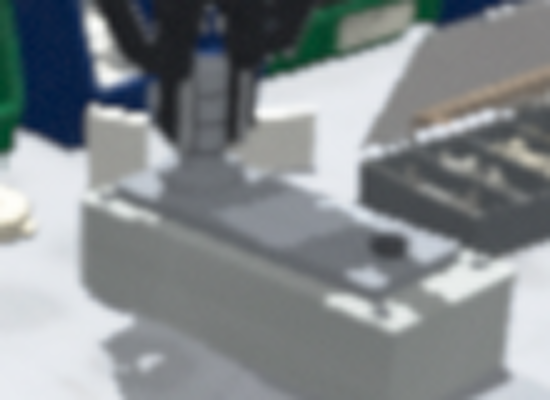

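View pics/wrist8.png

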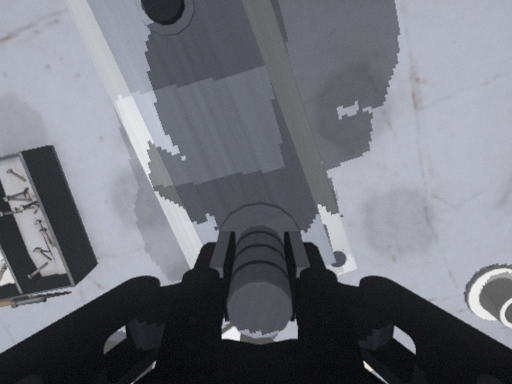

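The plate has swung into line and the collar is just above it. I'll press down until the vertical force rises.

```bash
python3 -m creep '[[0,0,0,0,0,0.001,0],[0,0,0,0,0,0.001,0],[0,0,0,0,0,0.001,0],[0,0,0,0,0,0,0],[0,0,0,0,0,0,0]]'; python3 -m creep '[[0,0,0,0,0,0.0005,0],[0,0,0,0,0,0.0005,0],[0,0,0,0,0,0,0],[0,0,0,0,0,0,0]]'
```

```text
time: 8.73
tool_pos: [0.5927, 0.009, 0.0775]
tool_rot: [0.0, 0.14, 0.99, 0.0]
contact_force: [0.3, 1.5, -1.7]
gripper_width: 0.264
time: 9.07
tool_pos: [0.5928, 0.0089, 0.0773]
tool_rot: [0.0, 0.14, 0.99, -0.0]
contact_force: [-3.4, 1.9, 4.9]
gripper_width: 0.269
```

```bash
python3 -m creep '[[0,0,0,0,0,0.0007,0],[0,0,0,0,0,0.0007,0],[0,0,0,0,0,0,0],[0,0,0,0,0,0,0]]'
python3 - <<'E'
from h import *
for n in("wrist","scene"):
    im=manip.grab_frame(n);cv2.imwrite(f"pics/{n}9.png",im)
s=manip.state();print(s["time"],s["tool_pos"],s["contact_force"],s["ft_torque"])
cv2.imwrite("pics/z9.png",cv2.resize(im[120:200,260:370],None,fx=6,fy=6,interpolation=cv2.INTER_CUBIC))
E
```

```text
time: 9.4
tool_pos: [0.5929, 0.0088, 0.0772]
tool_rot: [0.0, 0.14, 0.99, -0.0]
contact_force: [-6.9, 1.4, 10.9]
gripper_width: 0.263
9.5 [0.5928779  0.00878486 0.07718967] [-6.87936184  1.15721267 11.81041042] [ 0.35819046  1.06167661 -0.02970473]
```

View pics/z9.png

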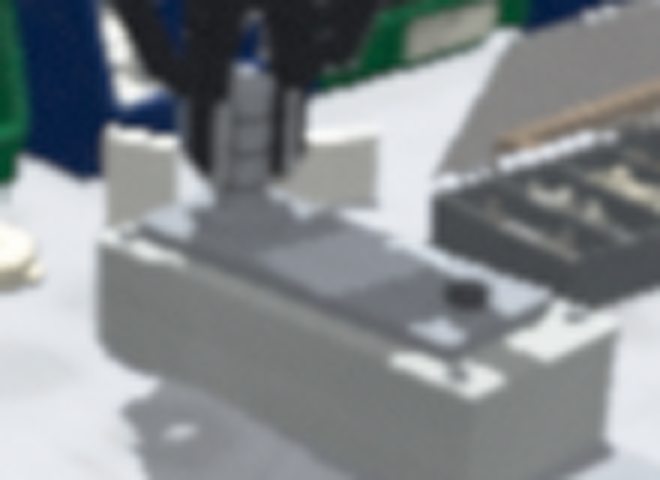

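View pics/wrist9.png

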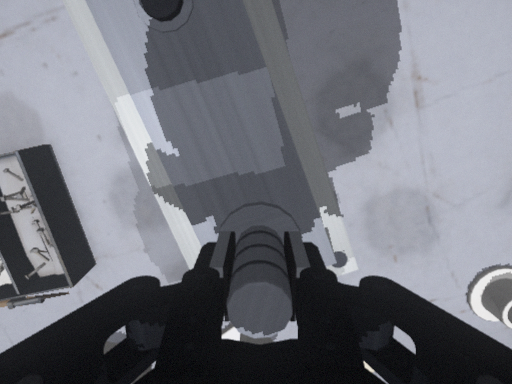

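The collar is down: TCP z is 0.0772 against about 0.0774 expected at home, with about 12–14 N pressing. Now I'll release and lift off.

```bash
python3 -m creep '[[0,0,0,0,0,0,0.5],[0,0,0,0,0,0,1],[0,0,0,0,0,0,1],[0,0,0,0,0,0,1],[0,0,0,0,0,0,1],[0,0,0,0,0,0,1],[0,0,0,0,0,0,1]]' && python3 -m creep '[[0,0,0,0,0,-0.01,1],[0,0,0,0,0,-0.02,1],[0,0,0,0,0,-0.03,1],[0,0,0,0,0,-0.03,1],[0,0,0,0,0,-0.03,1],[0,0,0,-0.03,0,-0.01,1],[0,0,0,-0.02,0,0,1],[0,0,0,0,0,0,1],[0,0,0,0,0,0,1],[0,0,0,0,0,0,1]]'
python3 - <<'E'
from h import *
for n in("scene","wrist"):
    im=manip.grab_frame(n);cv2.imwrite(f"pics/{n}10.png",im)
    if n=="scene": cv2.imwrite("pics/z10.png",cv2.resize(im[120:200,260:370],None,fx=6,fy=6,interpolation=cv2.INTER_CUBIC))
s=manip.state();print(s["time"],s["tool_pos"],s["contact_force"])
E
```

```text
time: 10.08
tool_pos: [0.5924, 0.0089, 0.0747]
tool_rot: [-0.0, 0.14, 0.99, -0.0]
contact_force: [0.0, 0.7, -1.1]
gripper_width: 0.997
time: 10.92
tool_pos: [0.6398, -0.0048, 0.2045]
tool_rot: [-0.001, 0.14, 0.99, 0.0]
contact_force: [0.1, 0.3, -0.5]
gripper_width: 1.003
11.0167 [ 0.63948463 -0.00458752  0.20424947] [ 0.07435329 -0.19281158 -0.65499992]
```

View pics/z10.png

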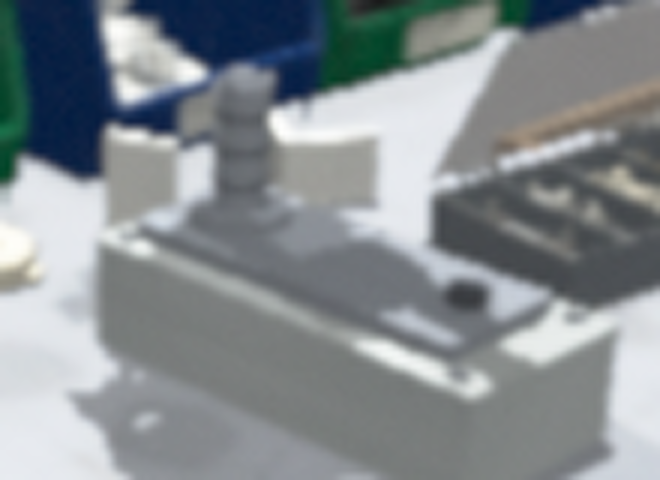

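View pics/wrist10.png

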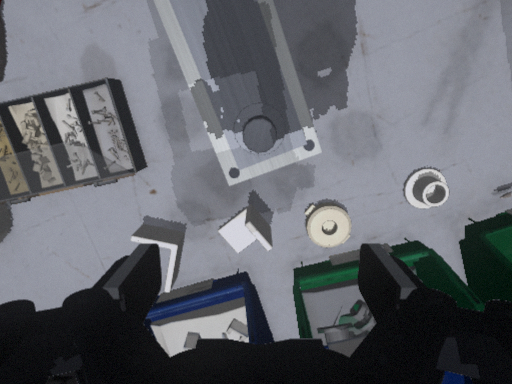

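Run:
```python
from h import *
w=cv2.imread("pics/wrist10.png")
cv2.imwrite("pics/z11.png",cv2.resize(w[70:190,200:330],None,fx=5,fy=5,interpolation=cv2.INTER_CUBIC))
c=cam("wrist");cs=cam("scene");off=np.array([260,120])
for z in(.1195,.0645,.0585):
    print(z,"scene",(w2p("scene",[.594,.0085,z],cs)-off)*6,"wrist",(w2p("wrist",[.594,.0085,z],c)-[200,70])*5)
print("bolt scene",(w2p("scene",[.475,-.0004,.067],cs)-off)*6)
s=cv2.imread("pics/scene10.png");cv2.imwrite("pics/z12.png",cv2.resize(s[120:170,280:320],None,fx=12,fy=12,interpolation=cv2.INTER_CUBIC))
```

```text
0.1195 scene [243.25716575  79.30060502] wrist [302.99569443 321.31951512]
0.0645 scene [238.77017939 203.73183168] wrist [301.28438801 291.41958836]
0.0585 scene [238.29448607 216.92355953] wrist [301.13642007 288.8342941 ]
bolt scene [466.29080488 286.76167575]
```

View pics/z11.png

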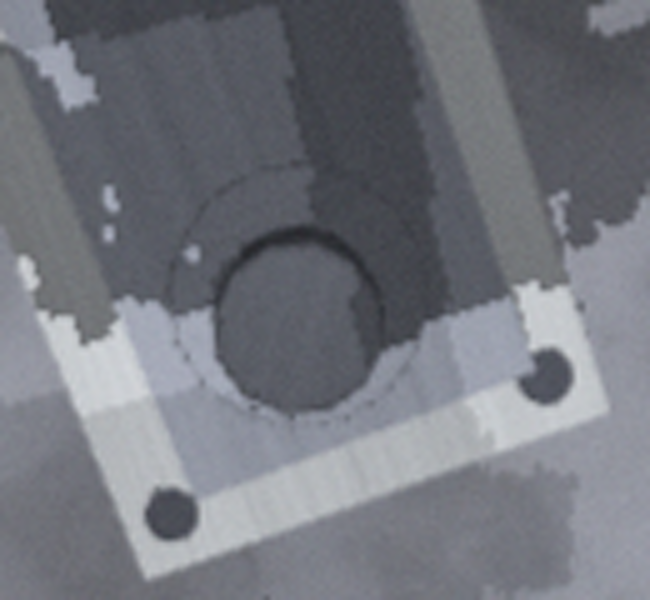

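View pics/z12.png

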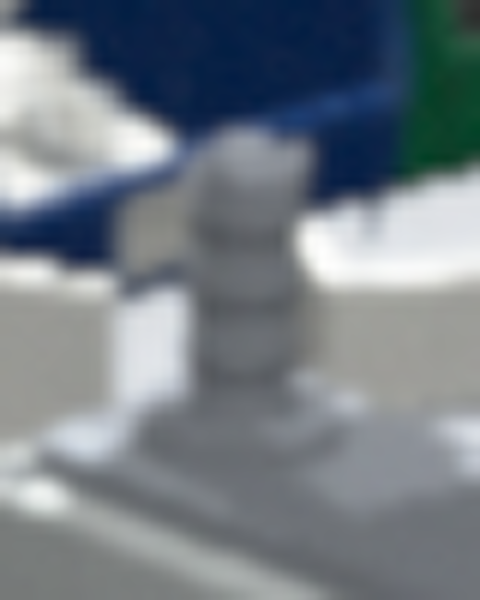

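The pin stands upright, with the collar centred over the bore and the plate in line. As a check and for insurance, I'll touch the pin top gently with shut fingers to confirm the seated height, which should be 0.1195.

```bash
python3 -m creep '[[0,0,0,0.02,0,0,0],[0,0,0,0.028,0,0,0],[0,0,0,0,0,0,0],[0,0,0,0,0,0,0],[0,0,0,0,0,0,0],[0,0,0,0,0,0,0],[0,0,0,0,0,0,0],[0,0,0,0,0,0,0],[0,0,0,0,0,0,0],[0,0,0,0,0,0.02,0],[0,0,0,0,0,0.025,0],[0,0,0,0,0,0.02,0],[0,0,0,0,0,0.01,0],[0,0,0,0,0,0,0],[0,0,0,0,0,0,0],[0,0,0,0,0,0,0]]'
```

```text
time: 12.35
tool_pos: [0.5955, 0.0083, 0.1316]
tool_rot: [0.001, 0.14, 0.99, 0.0]
contact_force: [0.0, 0.1, 0.7]
gripper_width: 0.0
```

```bash
python3 -m creep '[[0,0,0,0,0,0.003,0],[0,0,0,0,0,0.003,0],[0,0,0,0,0,0.003,0],[0,0,0,0,0,0.001,0],[0,0,0,0,0,0,0],[0,0,0,0,0,0,0],[0,0,0,0,0,0,0]]'; python3 -m creep '[[0,0,0,0,0,0.001,0],[0,0,0,0,0,0.001,0],[0,0,0,0,0,0,0],[0,0,0,0,0,0,0]]'
```

```text
time: 12.93
tool_pos: [0.5944, 0.0084, 0.12]
tool_rot: [0.0, 0.14, 0.99, -0.0]
contact_force: [0.7, -0.5, -0.1]
gripper_width: 0.0
time: 13.27
tool_pos: [0.5948, 0.0084, 0.1195]
tool_rot: [0.0, 0.14, 0.99, -0.0]
contact_force: [-3.0, -0.0, 6.0]
gripper_width: -0.002
```

```bash
python3 -m creep '[[0,0,0,0,0,0.001,0],[0,0,0,0,0,0.001,0],[0,0,0,0,0,0,0],[0,0,0,0,0,0,0]]'; python3 -m creep '[[0,0,0,0,0,-0.01,0],[0,0,0,0,0,-0.03,0],[0,0,0,0,0,-0.04,0],[0,0,0,-0.03,0,-0.02,0],[0,0,0,-0.025,0,0,0],[0,0,0,0,0,0,0],[0,0,0,0,0,0,0],[0,0,0,0,0,0,0]]'
python3 - <<'E'
from h import *
for n in("scene","wrist"):
    im=manip.grab_frame(n);cv2.imwrite(f"pics/{n}13.png",im)
s=manip.state();print(s["time"],s["tool_pos"],s["contact_force"])
cv2.imwrite("pics/z13.png",cv2.resize(im[60:240,150:350],None,fx=3,fy=3,interpolation=cv2.INTER_CUBIC))
E
```

```text
time: 13.6
tool_pos: [0.5955, 0.0084, 0.1196]
tool_rot: [0.001, 0.14, 0.99, -0.0]
contact_force: [-6.2, 1.2, 14.3]
gripper_width: -0.003
time: 14.27
tool_pos: [0.6465, -0.0067, 0.2149]
tool_rot: [-0.001, 0.14, 0.99, 0.0]
contact_force: [-0.2, -0.1, -0.1]
gripper_width: -0.0
14.3667 [ 0.64614474 -0.00653329  0.21482954] [-0.73912724  0.21480945  0.32636214]
```

View pics/z13.png

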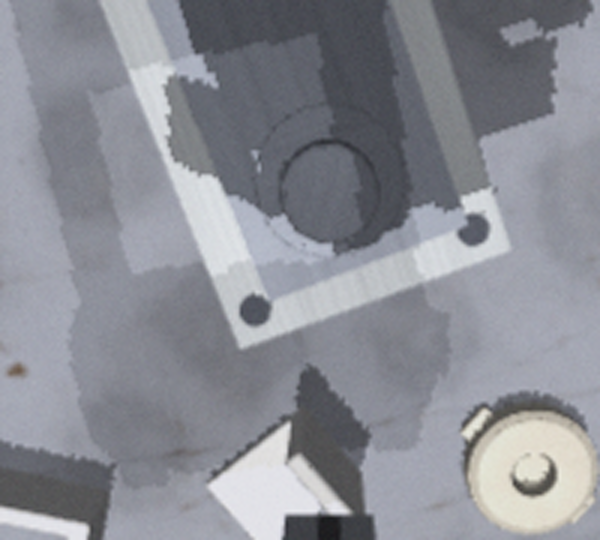

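View pics/scene13.png

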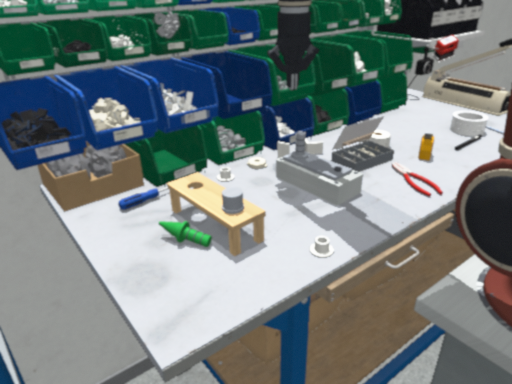

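The pin is upright and seated, the plate is in line on the block, the plain pin is still in the stand, and the robot touches nothing.

```bash
python3 -c "
from plant import manip
print(manip.job_done())"
```

```text
the job is handed in; nothing more can be done
None
```

The tapered pin is in through both holes with its collar home on the plate. Its taper pulled the plate into line, and I released it and handed the job in at about 14.4 s of robot time.

- **Insertion:** I took the pin by its grip and lowered it at the bore centre, with one sideways correction of about 2 mm as the tip passed into the plate hole. The gripper never pushed the plate. The wrist force readings, taken at the end of each move, stayed under about 16 N.
- **Seated height:** After letting go, I touched the pin's top lightly with shut fingers. They stopped at 0.1195–0.1196 m, where 0.1195 m means fully home, and pressing to about 14 N moved it no further.
- **Last pictures:** The pin stands upright with its collar on the plate, and the plate lies in line on the block. The plain pin is still in the stand, the green look-alike is untouched, and the arm is clear of everything.
- **Readings that disagreed:** The wrist and top cameras first differed by up to about 4 mm because the arm was still settling; once it had settled they agreed to about 2 mm. In the scene picture the plate hole read about 3 mm nearer the bolt than the other cameras put it, so I ignored that reading.
- **Unexplained side force:** I saw 6–7 N sideways both when the collar landed and during the final touch. I did not find the cause, and it was gone once the arm was clear.

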